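# Shut the loaded curing drawer and start the unit

## Task

One of the two light-curing units has the cream plaster jaw model standing in its open drawer. With your fingertips, push that drawer fully home, then press the green start button on top of the same unit all the way down and let it go. Do not touch or lift the plaster model, leave the other unit's drawer and button alone, and disturb nothing else on the bench.

Things in the scene. Friction and masses are not known exactly. Their poses are not given: they have to be found in the camera images.
- loaded_unit: the light-curing unit whose drawer carries the cream plaster jaw model: a fixed white box 190 deep (x) x 150 wide (y) x 78 high with a dark teal drawer front and a round green button on top. Origin: centre of its underside, on the table. Its own -x axis points out through the drawer front, towards the robot's side; +x is the way the drawer is pushed shut. Yaw varies.
- loaded_drawer (a joint): how far the drawer of loaded_unit stands out, m: 0 = fully home (front panel resting on the box), at most 0.125. It slides along the unit's x axis with about 2 N of friction and stays where it is left; no spring, no latch.
- loaded_front (a point): centre of the outer face of the teal drawer front panel of loaded_unit, 37 mm above the table; it moves with the drawer. The panel is flat, 150 wide, 6 thick, and reaches from 4 to 70 mm above the table; no handle. Behind it the aluminium drawer pan is 150 long, 128 wide, with rims 30 mm above the table.
- loaded_button (a joint): travel of the green spring start button of loaded_unit, m: 0 = up, 0.006 = fully down (about 4 N); it springs back up.
- loaded_button_top (a point): centre of the top of the green start button (26 mm across, 96 mm above the table) of loaded_unit; it moves with the button and is pressed straight down. It stands 50 mm behind the front edge of the top plate and 45 mm to the +y side (left, seen from the robot) of the unit's middle. Grey collar round it 42 across, 6 mm lower than the button's top.
- spare_unit: the other, identical light-curing unit, whose drawer is empty: a fixed white box 190 deep (x) x 150 wide (y) x 78 high with a dark teal drawer front and a round green button on top. Origin: centre of its underside, on the table. Its own -x axis points out through the drawer front, towards the robot's side; +x is the way the drawer is pushed shut. Yaw varies.
- spare_drawer (a joint): how far the drawer of spare_unit stands out, m: 0 = fully home (front panel resting on the box), at most 0.125. It slides along the unit's x axis with about 2 N of friction and stays where it is left; no spring, no latch.
- spare_front (a point): centre of the outer face of the teal drawer front panel of spare_unit, 37 mm above the table; it moves with the drawer. The panel is flat, 150 wide, 6 thick, and reaches from 4 to 70 mm above the table; no handle. Behind it the aluminium drawer pan is 150 long, 128 wide, with rims 30 mm above the table.
- spare_button (a joint): travel of the green spring start button of spare_unit, m: 0 = up, 0.006 = fully down (about 4 N); it springs back up.
- spare_button_top (a point): centre of the top of the green start button (26 mm across, 96 mm above the table) of spare_unit; it moves with the button and is pressed straight down. It stands 50 mm behind the front edge of the top plate and 45 mm to the +y side (left, seen from the robot) of the unit's middle. Grey collar round it 42 across, 6 mm lower than the button's top.
- model_center (a point): centre (half-way up) of the loose cream plaster jaw model, 58 x 64 x 27 high, that stands in the loaded unit's drawer 40 to 90 mm behind the front panel, just outside the box; 0.12 kg. It only rides along.
- pink_model_center (a point): centre of a loose pink plaster jaw model, 58 x 64 x 27 high, on the table in front of the units. Bystander.
- tub: open white plastic tub, 84 across, 85 high, between the two units; origin at the centre of its underside. Bystander.
- clamp_ring: steel clamping ring, 110 across, 10 high, flat on the table to the right; origin at the centre of its underside. Bystander.
- brush: red-handled brush, 160 long, lying on the table to the left. Bystander.
- bottle: amber bottle, 56 across, 130 high, to the left of the units; origin at the centre of its underside. Bystander.
- basket: black slatted basket, 120 x 160 x 70 high, to the right of the units; origin at the centre of its underside. Bystander.
Not all that is in view belongs to the job. Leave any purple look-alike of the loaded_unit alone.

How it is judged:
On the way, in this order (a step that is already met when the one before it is completed fails the run):
1. the loaded drawer is pushed fully home (value of joint loaded_drawer below 0.004 m), for 0.2 s.
2. with the drawer home, the loaded unit's start button is pressed all the way down (value of joint loaded_button above 0.0045 m and value of joint loaded_drawer below 0.004 m), for 0.05 s.
At the end, for the whole second after the job is handed in: The loaded drawer is within 4 mm of fully home and at rest, the model stands upright (within 0.15 rad) in its pan, both buttons are up again, the spare drawer is within 8 mm of where it was, and every bystander is within 20 mm of where it was (value of joint loaded_drawer below 0.004 m and value of joint each of loaded_button, spare_button below 0.0015 m and distance of spare_front from where it was at the start of the episode below 0.008 m and velocity of joint loaded_drawer between -0.01 and 0.01 m/s and x of model_center in the frame of loaded_front between 0.02 and 0.14 m and z of model_center in the frame of loaded_front below 0 m and angle between model_center's own z axis and vertical below 0.15 rad and distance of each of pink_model_center, tub, clamp_ring, brush, bottle, basket from where it was at the start of the episode below 0.02 m); the robot touches nothing.
It fails at once if the robot touches the plaster model in the drawer (contact force between the arm and model above 0.5 N).
It fails at once if the plaster model is lifted out of the drawer or tipped over (z of model_center in the frame of loaded_front above 0.005 m or angle between model_center's own z axis and vertical above 0.4 rad).
It fails at once if the spare unit's drawer is moved by more than 8 mm (distance of spare_front from where it was at the start of the episode above 0.008 m).
It fails at once if the spare unit's button is pressed (value of joint spare_button above 0.003 m).
It fails at once if a bystander is moved by more than 20 mm or lifted (distance of any of pink_model_center, tub, clamp_ring, brush, bottle, basket from where it was at the start of the episode above 0.02 m).
It also fails if it takes over 35 s, if anything falls off the work surface, if the arm or the gripper's body presses on something with over 40 N, if the wrist force passes 120 N, or if a joint passes its speed limit or range.

## Robot

A 6-joint arm with a two-finger parallel gripper is mounted at the origin on the work surface. World frame = base frame: x ahead of the robot, y to its left, z up, the work surface at z = 0. Lengths are in m, angles in rad, forces in N, time in s.
With the tool pointing down it reaches from about 0.425 to 0.95 m from the base axis. Payload 3.5 kg.
Tool frame: the origin (TCP) lies midway between the tips of the shut fingers; the grasp point (between the pads) lies 19 mm behind it; z points along the fingers, y is the line along which they close (so a half turn about z gives the same grasp; the last joint's range is limited). The gripper opens to 85 mm and grips with 20 to 120 N. Pads are 22 mm wide; open, the fingers measure 114 mm over their backs; the gripper's body (76 mm by 85 mm) begins 54 mm behind the grasp point. The pads swing forward as they close: fully open they stand 13 mm farther back than shut.
Start: joints at [-0.15, 0.286, 1.577, -0, 1.279, -0.15], TCP at [0.675, 0, 0.231] pointing down, gripper open.
Joint ranges: [-2.77, 2.77], [-0.9, 2.22], [0.21, 2.48], [-1.53, 4.67], [0.24, 2.81], [-2.84, 2.84]. Speed limits (rad/s): [2.79, 2.79, 3.14, 3.14, 3.14, 3.14].

## Interface

Orientations are given as a unit quaternion [x, y, z, w].
In Python, from plant import ctrl, cams, order gives the robot as it stands.
- The arm moves only by the tool move_arm, never from a script. Its argument "plan" is one flat list of numbers, 7 for each row, row after row: the shift along the world's x, y, z in mm, then the turn, a rotation vector about the world's x, y, z in degrees, then the finger opening in mm, from 0 to 85.4. A call has 1 to 12 rows; each row shifts and turns the commanded pose from where the row before left it; what a row does not reach is not made up. A row lasts 1/10 s, in which the tool goes at most 50 mm and 8.59 degrees, less where a joint would pass 70% of its speed; a pose out of reach is approached as far as the arm can. A call is refused whole if a number of a shift passes 50 or a number of a turn 8.59, either way. A call with a gripper value outside its range is refused whole. The fingers move at their own pace and stop on an object; "newtons" is the grip in N (left out, the last holds). Time passes only in rows, so rows that do not move let the fingers close. It gives the time, the measured TCP pose, the force, the opening and the grip force at its end, in the units of the state.
- ctrl.get_state(): the state, without advancing time (a new reading comes with each control period).
- cams.read_camera(name): name is "scene" or "side" or "wrist"; returns a dict with "color" (384x512x3 uint8, red, green, blue), "fov_y" (degrees; the focal length in pixels is half the picture's height over the tangent of half this angle, whatever the lens; pixels are square), "cx", "cy" (the principal point, pixels), "origin" and "orientation" of the camera in the world; the wrist camera has in their place "T_tool_cam" (4x4, takes a point from camera to tool coordinates, whose origin is the TCP and whose axes are the flange's). Camera axes: x right, y up, looking along -z (the intrinsics and any distortion apply to the point x, -y, -z); pixel columns grow to the right and rows downward; lengths in m; the calibration is good to about 2 mm. A picture is of the moment at which its call begins: read the wrist's pose just before it. There is no depth.
- order.sign_off(): hands the job in; it is judged then, once.
The state is a dict: "time": time; "qpos": joint angles; "dq": joint speeds; "joint_efforts": joint torques, N m; "eef_pos": TCP position; "tcp_rot": TCP orientation; "contact_force": force on the tool from outside, world axes, zero at the start; "wrist_torque": the same for the moment, N m; "opening": opening from 0.0 (shut) to 1.0 (fully open); "finger_force": force on a finger pad.
Only numpy, scipy, OpenCV 4.12 (cv2) and the standard library are available. Lean on these libraries where they do the work, as an engineer would, in place of code of your own. Each camera call takes 0.05 s, during which the arm holds its last target. There are 200 camera calls.

## Working session

There is one attempt and no reset: what is moved stays moved. The work goes in short steps, Python scripts to look and compute and a tool call to move; the robot and the scene stay as the last step left them, time stands still between calls to the robot, and variables do not carry over. Pictures are saved under pics/ and viewed, at most 10 in all, crops included, and the job is handed in when it is done.

Besides the shell and the picture viewer there is one more tool, called after "Emit:" by a JSON object that holds its "fn" and its "kwargs", one argument or row to a line. move_arm: Moves the arm, as the interface text tells. Its arguments: {"type":"object","properties":{"plan":{"type":"array","items":{"type":"number"}},"newtons":{"type":"number"}},"required":["plan"]}

```bash
mkdir -p pics
cat > h.py <<'E'
import numpy as np, cv2
from scipy.spatial.transform import Rotation as R
from plant import ctrl, cams, order
def shot(name,fn):
    s=ctrl.get_state(); d=cams.read_camera(name)
    cv2.imwrite('pics/'+fn,cv2.cvtColor(d['color'],cv2.COLOR_RGB2BGR))
    return s,d
def pose(d,s):
    if 'T_tool_cam' in d:
        T=np.eye(4);T[:3,:3]=R.from_quat(s['tcp_rot']).as_matrix();T[:3,3]=s['eef_pos'];T=T@np.array(d['T_tool_cam']);return T[:3,3],T[:3,:3]
    o=np.array(d['orientation']); return np.array(d['origin']),(R.from_quat(o).as_matrix() if o.size==4 else o.reshape(3,3))
def ray(d,s,u,v):
    f=d['color'].shape[0]/2/np.tan(np.radians(d['fov_y']/2)); o,M=pose(d,s)
    return o,M@np.array([(u-d['cx'])/f,-(v-d['cy'])/f,-1])
def onz(d,s,u,v,z):
    o,r=ray(d,s,u,v); return o+r*(z-o[2])/r[2]
E
python3 - <<'E'
from h import *
for n in('scene','side'):
    s,d=shot(n,n+'.png'); print({k:v for k,v in d.items() if k!='color'})
print(ctrl.get_state())
a=cv2.imread('pics/scene.png');b=cv2.imread('pics/side.png')
E
```

```text
{'fov_y': 51.61872048913952, 'cx': 255.00780380891217, 'cy': 189.65625119272318, 'origin': array([ 1.07133049, -0.78282672,  0.87335673]), 'orientation': array([0.40482454, 0.13870805, 0.28943161, 0.8562164 ])}
{'fov_y': 55.74127550689864, 'cx': 260.21973398139477, 'cy': 194.72193976558907, 'origin': array([0.31256723, 0.79371545, 0.60233989]), 'orientation': array([-0.05369633,  0.48362645,  0.86551067, -0.11880001])}
{'time': 0.1, 'qpos': array([-1.49999643e-01,  2.87102752e-01,  1.57806771e+00,  2.89510341e-05,
        1.27861466e+00, -1.49980779e-01]), 'dq': array([-0.00058716, -0.00238684, -0.00222003,  0.0010191 ,  0.00090797,
        0.00067081]), 'joint_efforts': array([ 1.14915063e-03, -4.07295120e+01, -2.93698221e+01, -1.06323112e-04,
        3.42678482e-03, -4.41654265e-06]), 'eef_pos': array([6.74388161e-01, 1.29293984e-04, 2.30048295e-01]), 'tcp_rot': array([ 7.07115985e-01,  7.07096727e-01, -6.39470386e-04, -8.90508684e-04]), 'contact_force': array([1.1600197 , 0.40713496, 0.11715357]), 'wrist_torque': array([ 0.02878846, -0.02191132, -0.04267668]), 'finger_force': 0.0, 'opening': 1.0026430420404056}
```

View pics/scene.png

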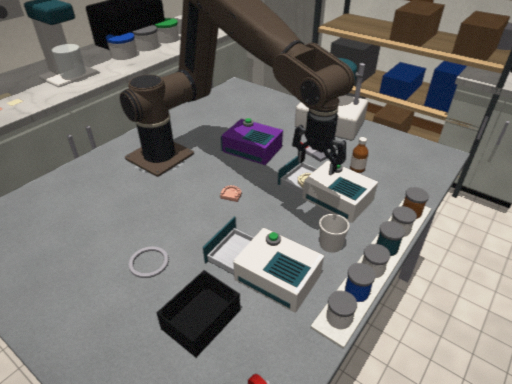

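View pics/side.png

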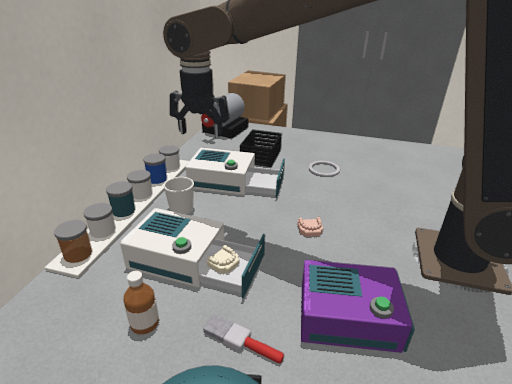

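Candidates in the side view are the near white unit (175,245) with a cream model at (223,258), the far white unit (222,170) with an empty pan, and a purple box (352,305). The near white unit fits because it is white and carries the cream model. I'll confirm this in a crop.

Run:
```python
from h import *
s,d=shot('side','side2.png')
a=cv2.imread('pics/side2.png')
cv2.imwrite('pics/crop.png',cv2.resize(a[200:300,115:285],None,fx=4.6,fy=4.6,interpolation=cv2.INTER_CUBIC))
h=cv2.cvtColor(d['color'],cv2.COLOR_RGB2HSV)
def blobs(d,s,lo,hi,z,tag,mn=15):
    h=cv2.cvtColor(d['color'],cv2.COLOR_RGB2HSV)
    m=cv2.inRange(h,lo,hi); n,_,st,c=cv2.connectedComponentsWithStats(m)
    for i in range(1,n):
        if st[i,4]>=mn: print(tag,c[i].round(1),st[i],onz(d,s,*c[i],z).round(3))
blobs(d,s,(50,150,90),(75,255,255),.096,'green side')
blobs(d,s,(80,100,20),(100,255,140),.07,'teal side',40)
s,d=shot('scene','scene2.png')
blobs(d,s,(50,150,90),(75,255,255),.096,'green scene')
blobs(d,s,(80,100,20),(100,255,140),.07,'teal scene',40)
```

```text
teal side [212.8 155.8] [196 151  33  11 146] [ 0.738 -0.232  0.07 ]
teal side [278.9 180. ] [276 160   8  37  76] [ 0.491 -0.137  0.07 ]
teal side [215.9 186.3] [194 182  45  10 179] [ 0.657 -0.047  0.07 ]
teal side [122.1 205.2] [109 192  25  25 417] [0.856 0.116 0.07 ]
teal side [164.6 224.6] [139 213  51  24 486] [0.71  0.162 0.07 ]
teal side [251.9 267.1] [242 235  22  63 411] [0.465 0.245 0.07 ]
teal side [160.4 271.8] [130 262  62  21 299] [0.642 0.311 0.07 ]
teal side [334.3 280.9] [310 265  51  31 888] [0.294 0.237 0.07 ]
teal side [408.7 338.7] [404 327  10  25  55] [0.158 0.339 0.07 ]
teal side [352.8 341.2] [310 334  87  15 521] [0.251 0.371 0.07 ]
teal side [211.4 376.5] [ 164  366   95   18 1134] [0.458 0.494 0.07 ]
green scene [167.   22.5] [156  19  21   7  91] [-0.976  0.964  0.096]
green scene [273.1 236. ] [270 233   7   7  40] [ 0.652 -0.159  0.096]
teal scene [49.3 10.5] [ 25   0  49  24 860] [-1.927  0.709  0.07 ]
teal scene [350.  64.] [340  58  17  16  86] [0.24 1.11 0.07]
teal scene [257.9 136.7] [244 130  29  14 216] [0.288 0.254 0.07 ]
teal scene [243.4 154.5] [226 149  35  12  86] [0.319 0.127 0.07 ]
teal scene [287.6 167.5] [278 157  21  27 142] [0.489 0.157 0.07 ]
teal scene [346.9 188.1] [330 178  35  21 352] [0.703 0.178 0.07 ]
teal scene [326.2 205.8] [307 196  40  21  90] [0.693 0.064 0.07 ]
teal scene [218.5 236.6] [204 218  31  43 278] [ 0.518 -0.232  0.07 ]
teal scene [389.2 244.2] [378 235  22  20 184] [0.908 0.029 0.07 ]
teal scene [286.3 269.2] [264 253  45  33 654] [ 0.733 -0.213  0.07 ]
teal scene [263.7 291.8] [239 278  50  29 119] [ 0.728 -0.304  0.07 ]
```

View pics/crop.png

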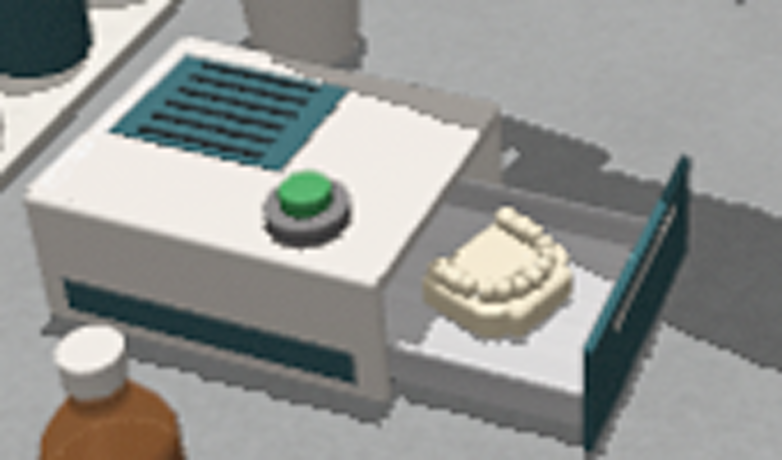

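The crop confirms it: the near white unit holds the cream model at side (223,258). Its button top is at (181,241), and the panel's top corners are at (264,234) and (242,276).

Run:
```python
from h import *
s,d=shot('side','x.png')
P=lambda u,v,z: onz(d,s,115+u/4.6,200+v/4.6,z)
b=P(305,188,.096); c1=P(687,158,.07);c2=P(587,352,.07)
f1=P(482,128,.078);f2=P(380,286,.078);r2=P(27,203,.078);r1=P(183,38,.078)
for n,p in dict(b=b,c1=c1,c2=c2,f1=f1,f2=f2,r2=r2,r1=r1).items(): print(n,p.round(4))
print('panel w',np.linalg.norm(c1-c2),'box w',np.linalg.norm(f1-f2),np.linalg.norm(r1-r2),'d',np.linalg.norm(f1-r1),np.linalg.norm(f2-r2))
yaw=lambda p,q:np.degrees(np.arctan2((q-p)[1],(q-p)[0]))
print('yaw side',yaw(f1,r1),yaw(f2,r2),'from widths',yaw(c1,c2)-90,yaw(f1,f2)-90)
print('panel mid',(c1+c2)/2,'front edge mid',(f1+f2)/2)
s,d2=shot('scene','x.png');o,r=ray(d2,s,288,168);
```

```text
b [0.628  0.2358 0.096 ]
c1 [0.4675 0.1295 0.07  ]
c2 [0.4755 0.2766 0.07  ]
f1 [0.5732 0.1454 0.078 ]
f2 [0.5761 0.2707 0.078 ]
r2 [0.7621 0.2642 0.078 ]
r1 [0.7609 0.1149 0.078 ]
panel w 0.14740659493479388 box w 0.12536814241975922 0.14928596406882885 d 0.19011721815362612 0.18607109101759045
yaw side -9.225081158135394 -2.0116512143653376 from widths -3.131583984624953 -1.3301729115005827
panel mid [0.47149093 0.20305416 0.07      ] front edge mid [0.57467099 0.20805741 0.078     ]
```

Move above the space in front of the drawer, shutting the fingers on the way.

Emit:
{"fn": "move_arm", "kwargs": {
  "plan": [-30, 25, 0, 0, 0, 0, 0, -30, 25, 0, 0, 0, 0, 0, -30, 25, 0, 0, 0, 0, 0, -30, 25, 0, 0, 0, 0, 0, -30, 25, 0, 0, 0, 0, 0, -30, 25, 0, 0, 0, 0, 0, -30, 25, 0, 0, 0, 0, 0, -30, 25, 0, 0, 0, 0, 0, 0, 0, 0, 0, 0, 0, 0, 0, 0, 0, 0, 0, 0, 0]
}}

```text
time: 1.3
eef_pos: [0.4347, 0.2004, 0.2317]
tcp_rot: [0.706, 0.708, 0.0, 0.0]
contact_force: [0.1, 0.0, 0.3]
opening: -0.002
finger_force: 0.0
```

Run:
```python
from h import *
s,d=shot('wrist','w1.png'); print(s['eef_pos'],s['opening'],s['qpos'],s['contact_force'])
s,d=shot('side','s3.png'); 
for u,v in [(311,227),(278,353),(215,325)]: print(onz(d,s,u,v,.01).round(3))
```

```text
[0.43473953 0.20044158 0.23166184] -0.002258890546523727 [ 2.19847830e-01 -1.59470235e-01  2.04482239e+00 -3.85694103e-04
  1.25504403e+00  2.18204804e-01] [0.05284327 0.03567633 0.34957608]
[ 0.371 -0.013  0.01 ]
[0.374 0.386 0.01 ]
[0.506 0.359 0.01 ]
```

View pics/w1.png

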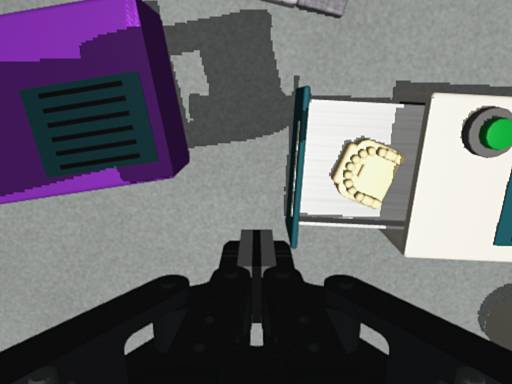

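The wrist view shows the panel's top edge from (304,88) to (294,246), the button at (499,133) and the purple box's corner at (188,160). Next I'll compute positions from these.

Run:
```python
from h import *
s,d=shot('wrist','x.png')
for n,u,v,z in [('c1',310,88,.07),('c2',299,246,.07),('c1o',300,88,.07),('c2o',291,246,.07),('btn',499,133,.096),('f1',431,94,.078),('f2',404,256,.078),('purp',188,160,.078),('purp2',188,160,0.),('purpTop',150,20,.078),('purpTopR',178,172,.078)]: print(n,onz(d,s,u,v,z).round(4))
print(pose(d,s)[0])
```

```text
c1 [0.4818 0.2732 0.07  ]
c2 [0.4772 0.129  0.07  ]
c1o [0.4733 0.2732 0.07  ]
c2o [0.4696 0.129  0.07  ]
btn [0.6299 0.2383 0.096 ]
f1 [0.5805 0.2684 0.078 ]
f2 [0.5745 0.1226 0.078 ]
purp [0.3774 0.2132 0.078 ]
purp2 [0.3619 0.1993 0.    ]
purpTop [0.3532 0.324  0.078 ]
purpTopR [0.3681 0.2025 0.078 ]
[0.43629419 0.26581412 0.37409663]
```

Emit:
{"fn": "move_arm", "kwargs": {
  "plan": [0, 0, -30, 0, 0, 0, 0, 0, 0, -35, 0, 0, 0, 0, 0, 0, -35, 0, 0, 0, 0, 0, 0, -35, 0, 0, 0, 0, 0, 0, -30, 0, 0, 0, 0, 0, 0, -20, 0, 0, 0, 0, 0, 0, 0, 0, 0, 0, 0]
}}

```text
time: 2.15
eef_pos: [0.4331, 0.1986, 0.043]
tcp_rot: [0.708, 0.706, -0.003, -0.002]
contact_force: [-0.6, -0.0, 0.0]
opening: -0.003
finger_force: 0.0
```

Emit:
{"fn": "move_arm", "kwargs": {
  "plan": [5, 0, 0, 0, 0, 0, 0, 5, 0, 0, 0, 0, 0, 0, 5, 0, 0, 0, 0, 0, 0, 5, 0, 0, 0, 0, 0, 0, 5, 0, 0, 0, 0, 0, 0, 5, 0, 0, 0, 0, 0, 0, 5, -1, 0, 0, 0, 0, 0, 5, 0, 0, 0, 0, 0, 0]
}}

```text
time: 2.95
eef_pos: [0.475, 0.199, 0.0462]
tcp_rot: [0.707, 0.707, -0.0, -0.0]
contact_force: [-2.4, 0.1, 1.4]
opening: 0.0
finger_force: 1.2
```

Emit:
{"fn": "move_arm", "kwargs": {
  "plan": [6, 0, 0, 0, 0, 0, 0, 6, 0, 0, 0, 0, 0, 0, 6, -1, 0, 0, 0, 0, 0, 6, 0, 0, 0, 0, 0, 0, 6, 0, 0, 0, 0, 0, 0, 6, -1, 0, 0, 0, 0, 0, 6, 0, 0, 0, 0, 0, 0, 6, 0, 0, 0, 0, 0, 0, 6, -1, 0, 0, 0, 0, 0, 6, 0, 0, 0, 0, 0, 0, 6, 0, 0, 0, 0, 0, 0]
}}

```text
time: 4.05
eef_pos: [0.5414, 0.1958, 0.0462]
tcp_rot: [0.707, 0.707, -0.0, 0.0]
contact_force: [-2.5, -1.1, -0.3]
opening: 0.003
finger_force: 1.2
```

Run:
```python
from h import *
s,d=shot('wrist','w2.png'); print(s['eef_pos'],s['contact_force'])
```

```text
[0.54135406 0.1957859  0.04621147] [-2.47118419 -1.09138107 -0.26308282]
```

View pics/w2.png

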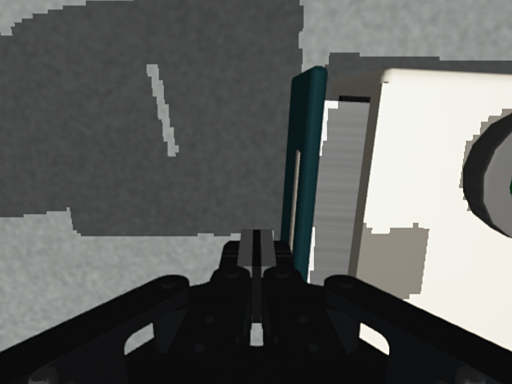

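The panel's inner edge is at (326,70) and the box edge at (383,75), so about 17 mm remains. I'll push on gently until it stops.

Emit:
{"fn": "move_arm", "kwargs": {
  "plan": [4, 0, 0, 0, 0, 0, 0, 4, 0, 0, 0, 0, 0, 0, 4, -1, 0, 0, 0, 0, 0, 2, 0, 0, 0, 0, 0, 0, 2, 0, 0, 0, 0, 0, 0, 1, 0, 0, 0, 0, 0, 0, 0, 0, 0, 0, 0, 0, 0]
}}

```text
time: 4.8
eef_pos: [0.5566, 0.1952, 0.0463]
tcp_rot: [0.707, 0.707, -0.002, -0.001]
contact_force: [-6.3, 0.2, 4.6]
opening: -0.001
finger_force: 3.3
```

Emit:
{"fn": "move_arm", "kwargs": {
  "plan": [1, 0, 0, 0, 0, 0, 0, 1, 0, 0, 0, 0, 0, 0, 0, 0, 0, 0, 0, 0, 0]
}}

```text
time: 5.1
eef_pos: [0.5567, 0.1952, 0.0464]
tcp_rot: [0.707, 0.707, -0.004, -0.003]
contact_force: [-12.4, -0.8, 8.3]
opening: -0.002
finger_force: 6.1
```

It has hit the stop, with force rising and no motion. I'll back off, rise and look.

Emit:
{"fn": "move_arm", "kwargs": {
  "plan": [-5, 0, 0, 0, 0, 0, 0, -10, 0, 0, 0, 0, 0, 0, -10, 0, 0, 0, 0, 0, 0, 0, 0, 30, 0, 0, 0, 0, 0, 0, 35, 0, 0, 0, 0, 0, 0, 35, 0, 0, 0, 0, 25, 0, 20, 0, 0, 0, 0, 25, 0, 0, 0, 0, 0, 0, 0, 0, 0, 0, 0, 0, 0]
}}

```text
time: 6.0
eef_pos: [0.5876, 0.1948, 0.1681]
tcp_rot: [0.707, 0.707, 0.002, 0.002]
contact_force: [-0.3, -0.3, 0.2]
opening: -0.002
finger_force: 0.0
```

Run:
```python
from h import *
s,d=shot('wrist','w3.png'); print(s['eef_pos'],s['contact_force'])
h=cv2.cvtColor(d['color'],cv2.COLOR_RGB2HSV);m=cv2.inRange(h,(50,150,60),(75,255,255))
n,_,st,c=cv2.connectedComponentsWithStats(m)
for i in range(1,n):
    if st[i,4]>50: print(c[i],st[i],onz(d,s,*c[i],.096).round(4))
```

```text
[0.58763179 0.19479323 0.16808955] [-0.28502302 -0.29340574  0.17162888]
[322.60869565 134.16381988] [ 303  114   40   41 1288] [0.6296 0.239  0.096 ]
```

View pics/w3.png

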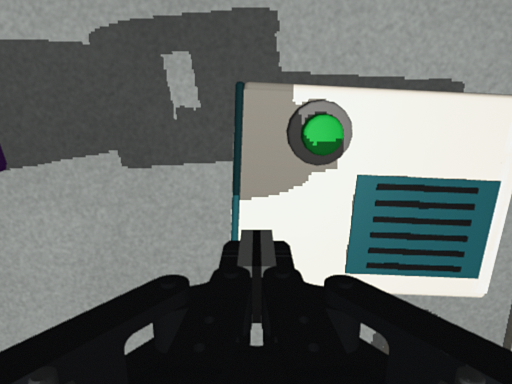

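The drawer is flush, and the button at pixel (323,134) maps to (0.630, 0.239). Both agree with the earlier measurements, so I'll go above the button and press it.

Emit:
{"fn": "move_arm", "kwargs": {
  "plan": [14, 15, 0, 0, 0, 0, 0, 14, 15, 0, 0, 0, 0, 0, 14, 14, 0, 0, 0, 0, 0, 0, 0, -20, 0, 0, 0, 0, 0, 0, -20, 0, 0, 0, 0, 0, 0, -20, 0, 0, 0, 0, 0, 0, 0, 0, 0, 0, 0]
}}

```text
time: 6.75
eef_pos: [0.623, 0.2385, 0.1014]
tcp_rot: [0.707, 0.707, -0.004, -0.002]
contact_force: [0.9, -0.0, -0.2]
opening: -0.001
finger_force: 0.0
```

Emit:
{"fn": "move_arm", "kwargs": {
  "plan": [0, 0, -4, 0, 0, 0, 0, 0, 0, -4, 0, 0, 0, 0, 0, 0, -3, 0, 0, 0, 0, 0, 0, -2, 0, 0, 0, 0, 0, 0, -2, 0, 0, 0, 0, 0, 0, -2, 0, 0, 0, 0, 0, 0, 0, 0, 0, 0, 0]
}}

```text
time: 7.45
eef_pos: [0.6275, 0.2393, 0.0939]
tcp_rot: [0.707, 0.707, -0.0, 0.0]
contact_force: [-7.6, -2.2, 15.1]
opening: -0.0
finger_force: 7.7
```

The tool stopped at z=0.094 with 15 N, although the button needs only 4 N. I'll check from the side whether it's fully down.

Run:
```python
from h import *
s,d=shot('side','s4.png'); print(s['eef_pos'],s['contact_force'],s['wrist_torque'])
a=cv2.imread('pics/s4.png')
cv2.imwrite('pics/crop4.png',cv2.resize(a[180:290,120:270],None,fx=5,fy=5,interpolation=cv2.INTER_CUBIC))
```

```text
[0.62750502 0.23927744 0.09385256] [-7.58043157 -2.20748551 15.11352927] [-0.31326271  1.46171442 -0.03615393]
```

View pics/crop4.png

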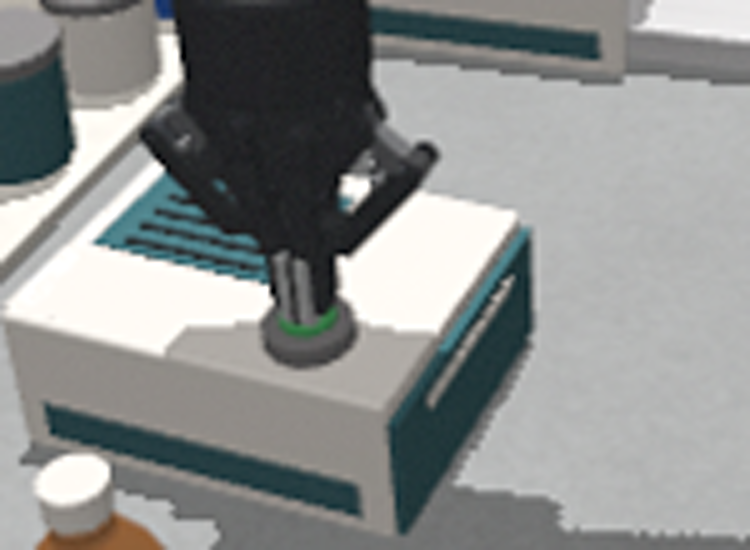

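Only the rim of the button shows above the collar, so it looks bottomed. I'll lift in small steps and check the travel against the force.

Emit:
{"fn": "move_arm", "kwargs": {
  "plan": [0, 0, 3, 0, 0, 0, 0, 0, 0, 0, 0, 0, 0, 0]
}}

```text
time: 7.7
eef_pos: [0.6276, 0.2393, 0.0941]
tcp_rot: [0.707, 0.707, 0.001, 0.001]
contact_force: [-2.2, -0.3, 4.2]
opening: 0.001
finger_force: 2.1
```

Emit:
{"fn": "move_arm", "kwargs": {
  "plan": [0, 0, 3, 0, 0, 0, 0, 0, 0, 0, 0, 0, 0, 0]
}}

```text
time: 7.9
eef_pos: [0.6276, 0.2393, 0.0959]
tcp_rot: [0.707, 0.707, 0.001, 0.0]
contact_force: [-0.7, 0.3, 3.3]
opening: -0.002
finger_force: 1.5
```

Emit:
{"fn": "move_arm", "kwargs": {
  "plan": [0, 0, 3, 0, 0, 0, 0, 0, 0, 0, 0, 0, 0, 0]
}}

```text
time: 8.1
eef_pos: [0.6275, 0.2392, 0.0985]
tcp_rot: [0.707, 0.707, 0.001, 0.0]
contact_force: [0.3, 1.2, 1.3]
opening: 0.003
finger_force: 0.9
```

The force falls in a spring-like way over about 6 mm, from 4 N at 0.094 to about 0 N at 0.100, so the button was fully down. Now I'll retreat.

Emit:
{"fn": "move_arm", "kwargs": {
  "plan": [0, 0, 10, 0, 0, 0, 0, 0, 0, 20, 0, 0, 0, 0, 0, 0, 30, 0, 0, 0, 0, -20, -20, 30, 0, 0, 0, 0, -20, -20, 10, 0, 0, 0, 0, 0, 0, 0, 0, 0, 0, 0, 0, 0, 0, 0, 0, 0, 0]
}}

```text
time: 8.8
eef_pos: [0.5866, 0.1987, 0.1983]
tcp_rot: [0.707, 0.707, -0.0, -0.0]
contact_force: [0.2, 0.8, 0.1]
opening: 0.003
finger_force: 0.0
```

Run:
```python
from h import *
s,d=shot('wrist','w5.png'); print(s['eef_pos'],s['contact_force'])
```

```text
[0.58664579 0.19871158 0.19826566] [0.21805208 0.84712929 0.07740783]
```

View pics/w5.png

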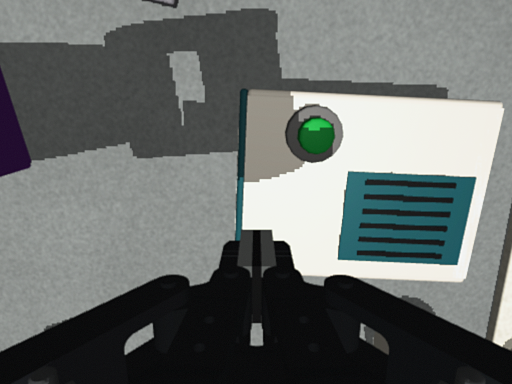

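The drawer is flush (edge at column 242) and the button is up at (316,134). The arm is clear, so I'll hand in.

```bash
python3 -c "
from plant import order
print(order.sign_off())"
```

```text
the job is handed in; nothing more can be done
None
```

I pushed the loaded unit's drawer fully home, pressed its start button all the way down and released it, moved the arm clear, and handed the job in; no verdict came back.

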